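# Weigh the dark chocolates on the sprung hook

### The arm

A 6-joint arm with a two-finger parallel gripper is mounted at the origin on the work surface. World frame = base frame: x ahead of the robot, y to its left, z up, the work surface at z = 0. Lengths are in mm, angles in rad, forces in N, time in s.
With the tool pointing down it reaches from about 400 to 925 mm from the base axis. Payload 12.5 kg.
Tool frame: the origin (TCP) lies at the very end of the fingers, on their centre line; the grasp point (between the pads) lies 19 mm behind it; z points along the fingers, y is the direction in which the jaws open and shut (so a half turn about z gives the same grasp; the last joint's range is limited). The gripper opens to 95 mm and grips with 3 to 60 N. Pads are 20 mm wide; open, the fingers measure 119 mm over their backs; the gripper's body (75 mm by 180 mm) begins 59 mm behind the grasp point.
Start: joints at [-1.339, 0.491, 1.559, -0, 1.092, -0.106], TCP at [207.157, -589.692, 187.161] pointing down, gripper open.
Joint ranges: [-3.1, 3.1], [-0.84, 2.19], [0.05, 2.79], [-1.13, 4.28], [0.06, 2.93], [-2.69, 2.69]. Speed limits (rad/s): [2.22, 2.22, 2.79, 3.14, 3.14, 3.14].

### API

Orientations are given as [roll, pitch, yaw] about the fixed x, y, z axes, in that order (R = Rz(yaw) Ry(pitch) Rx(roll)).
In Python, from cell import env gives the robot as it stands.
- The arm moves only by the shell command python3 -m pendant 'ROWS'. ROWS is JSON, a list that holds one entry, the list of rows, each a list of 5 numbers: the opening, from 0 (shut) to 1 (fully open), then the shift along the tool's x, y, z in m, then the turn about the tool's z in rad. A call has exactly 8 rows; each row is the pose to reach, as a shift and turn from the pose commanded when the call began, along the tool's axes at that moment; what a row does not reach only later rows make up. A row lasts 1/10 s, in which the tool goes at most 50 mm and 8.59 degrees, less where a joint would pass 70% of its speed; a pose out of reach is approached as far as the arm can. A call with a gripper value outside its range is refused whole. The fingers move at their own pace and stop on an object; the grip force is fixed at half the most. Time passes only in rows, so rows that repeat a pose let the fingers close, or fill a call up. It gives the time, the measured TCP pose, the force and the opening at its end, in the units of the state.
- env.state(): the state, without advancing time (a new reading comes with each control period).
- env.read_camera(name): name is "scene" or "side" or "wrist"; returns a dict with "image" (420x560x3 uint8, blue, green, red), "range_z" (420x560 float32, mm along the optical axis (not along the pixel's ray), 0 where there is no reading), "fx", "fy", "cx", "cy" (pixels), "dist" ([k1, k2, p1, p2, k3] as OpenCV has them; the pictures are not rectified), "rvec" (rotation vector, rad) and "tvec" (3), from world to camera coordinates, as OpenCV has them; the wrist camera has in their place "tool_from_camera" (4x4, takes a point from camera to tool coordinates, whose origin is the TCP and whose axes are the flange's). Camera axes: x right, y down, z forward; pixel columns grow to the right and rows downward; lengths in mm; the calibration is good to about 2 mm. A picture is of the moment at which its call begins: read the wrist's pose just before it.
- env.job_done(): hands the job in, once; it reports no verdict.
The state is a dict: "t": time; "joints": joint angles; "qvel": joint speeds; "tau": joint torques, N m; "eef_pos": TCP position; "tcp_rot": TCP orientation; "ft_force": force on the tool from outside, world axes, zero at the start; "moment": the same for the moment, N m; "opening": opening from 0.0 (shut) to 1.0 (fully open).
Only numpy, scipy, OpenCV 4.12 (cv2) and the standard library are available. Lean on these libraries where they do the work, as an engineer would, in place of code of your own. Each camera call takes 0.05 s, during which the arm holds its last target. There are 200 camera calls.

### The job

Hang the pail of dark chocolates by its hoop on the orange sprung hook of the weighing stand. Keep the pail upright and let the hook take the weight gently as it dips, without letting it snap down; leave the pail hanging free and still, and leave the pail of white chocolates where it stands.

Things in the scene. Friction and masses are not known exactly. Their poses are not given: they have to be found in the camera images.
- dark_pail: (Sizes in mm.) Loose steel pail of dark balls, 78 wide, 46 high, 0.32-0.44 kg. Origin: centre of underside, z up. Stiff 7 mm wire hoop in its y-z plane: legs at y +-36 to z 85, sloping in to a peak, wire underside at z 104. On the peak a wooden grip, 30 (x) by 20 (y), z 110-155: pinch it along y, fingertips near z 125. The hook goes through the hoop along the pail's x, either way.
- white_pail: Loose steel pail of the same make, size and frame, but with white chocolate balls. To be left alone.
- hook_seat (a point): (Sizes in mm.) Seat of the orange hook: lowest point of its top side, 260 above the table unloaded, moves with it. z up; the open tip points to -x (to the robot). Bar 8 thick along x; tip ends 46 before the seat, 12 above it; behind, the bar rises to 12 above and meets a slide block 99 behind the seat on a column 118 behind (34 wide, top at 324). Fixed stand, 14 mm base plate.
- hook (a joint): How far the hook has dipped, in m: 0 unloaded (up), growing downwards, lower stop at 0.055. A spring of 130 N/m with little damping holds it up: the dark pail makes it dip about 0.022 to 0.032; when let go it bobs for 1 to 2 s before settling.
There are look-alikes about, which are no part of the job. What is shaped like the dark_pail but blue or green is not meant.

How it is judged (in metres and radians):
At the end, for the whole second after the job is handed in: Dark pail hanging on the hook (over 2 N), origin within 25 mm of below the seat and 85-125 mm lower, tilt under 10 deg, slower than 30 mm/s; hook dipped over 15 mm, slower than 15 mm/s; white pail within 30 mm of its start (value of joint hook above 0.015 m and velocity of joint hook between -0.015 and 0.015 m/s and contact force between dark_pail and hook above 2 N and horizontal distance between dark_pail and hook_seat below 0.025 m and z of dark_pail in the frame of hook_seat between -0.125 and -0.085 m and angle between dark_pail's own z axis and vertical below 0.175 rad and linear speed of dark_pail below 0.03 m/s and distance of white_pail from where it was at the start of the episode below 0.03 m); the robot touches nothing.
It fails at once if the hook snaps or is yanked down (faster than 0.3 m/s) (velocity of joint hook above 0.3 m/s).
It fails at once if the dark pail tips by more than 35 degrees (angle between dark_pail's own z axis and vertical above 0.61 rad).
It fails at once if the white pail is moved by more than 30 mm (distance of white_pail from where it was at the start of the episode above 0.03 m).
It also fails if it takes over 50 s, if anything falls off the work surface, if the arm or the gripper's body presses on something with over 40 N, if the wrist force passes 120 N, or if a joint passes its speed limit or range.

## Working session

There is one attempt and no reset: what is moved stays moved. The work goes in short steps, Python scripts to look and compute and a shell command to move; the robot and the scene stay as the last step left them, time stands still between calls to the robot, and variables do not carry over. Pictures are saved under pics/ and viewed, about 8 in all and at most 12, crops included, and the job is handed in when it is done.

```bash
mkdir -p pics; ls; cat > h.py <<'E'
import numpy as np, cv2
from cell import env
from scipy.spatial.transform import Rotation as R
def cloud(c, T=None):
    """world points (h,w,3) in mm, nan where no reading; T = world_from_camera for wrist"""
    h,w=c["range_z"].shape
    K=np.array([[c["fx"],0,c["cx"]],[0,c["fy"],c["cy"]],[0,0,1.]])
    u,v=np.meshgrid(np.arange(w),np.arange(h))
    p=cv2.undistortPoints(np.stack([u,v],-1).reshape(-1,1,2).astype(float),K,np.array(c["dist"],float)).reshape(h,w,2)
    z=c["range_z"].astype(float); z[z<=0]=np.nan
    P=np.dstack([p[...,0]*z,p[...,1]*z,z])
    if T is None:
        Rm=cv2.Rodrigues(np.array(c["rvec"],float))[0]
        return (P-np.array(c["tvec"],float).ravel())@Rm
    return P@T[:3,:3].T+T[:3,3]
E
python3 - <<'E'
from h import *
print(env.state())
a=env.read_camera("scene");b=env.read_camera("side")
cv2.imwrite("pics/scene1.png",a["image"]);cv2.imwrite("pics/side1.png",b["image"])
np.savez("pics/d1.npz",a=cloud(a),b=cloud(b))
E
```

```text
pics
{'t': 0.0, 'joints': array([-1.33859306e+00,  4.91595667e-01,  1.55947121e+00,  2.01402280e-05,
        1.09169880e+00, -1.05566419e-01]), 'qvel': array([ 0.0007861 ,  0.00069482, -0.00040219, -0.00026971,  0.00031546,
       -0.00049103]), 'tau': array([-4.03589456e-04, -6.12648296e+01, -2.58182627e+01,  6.92657358e-02,
        4.82325337e-02, -1.19999345e-04]), 'eef_pos': array([ 207.09503394, -589.38946672,  186.53184582]), 'tcp_rot': array([-3.14042804e+00, -1.41364253e-04,  3.37760313e-01]), 'ft_force': array([ 0.46696877, -0.22642401, -0.77396165]), 'moment': array([ 0.0171864 ,  0.03081015, -0.03191199]), 'opening': 0.9995329850302738}
```

View pics/scene1.png

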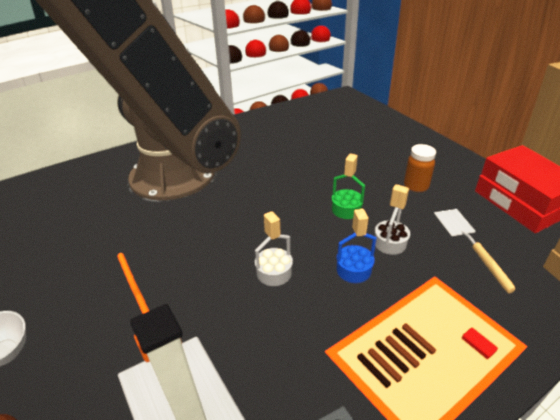

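View pics/side1.png

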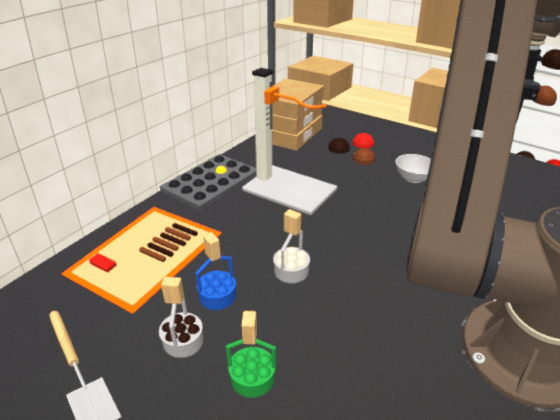

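Candidates in the scene view are white pail (273,262), blue pail (355,262), green pail (348,203) and the steel pail with dark balls (392,235). The same dark pail is at (181,330) in the side view. I choose the steel pail with dark balls. The hook is orange, at (135,285) in scene and (300,98) in side. Next I measure positions and take a close crop.

```bash
python3 - <<'E'
from h import *
d=np.load("pics/d1.npz")
for n,f,cr in(("a","scene1",(340,150,440,270)),("b","side1",(140,260,300,400))):
    im=cv2.imread(f"pics/{f}.png");P=d[n];hsv=cv2.cvtColor(im,cv2.COLOR_BGR2HSV)
    z=P[...,2]
    wood=((hsv[...,0]>8)&(hsv[...,0]<28)&(hsv[...,1]>60)&(hsv[...,2]>110)&(z>100)&(z<170)&(np.hypot(P[...,0],P[...,1])<1000)).astype(np.uint8)
    k,l,s,c=cv2.connectedComponentsWithStats(wood)
    print(n)
    for i in range(1,k):
        if s[i,4]>40:
            q=P[l==i]; t=q[q[:,2]>148]
            print("grip px",c[i].round(),s[i,4],"min",np.nanpercentile(q,3,0).round(),"max",np.nanpercentile(q,97,0).round())
            if len(t)>8: print("   top",t.mean(0).round(1),cv2.minAreaRect(t[:,:2].astype(np.float32)))
    h=((hsv[...,0]>4)&(hsv[...,0]<18)&(hsv[...,1]>180)&(hsv[...,2]>120)&(z>200)&(z<340)&(np.hypot(P[...,0],P[...,1])<1000))
    q=P[h]; print("hook",len(q),np.nanmin(q,0).round(),np.nanmax(q,0).round())
    if len(q)>20:
        o=q[np.argsort(np.hypot(q[:,0],q[:,1]))]; print(o[::max(1,len(o)//25)].round().tolist())
    rim=(z>35)&(z<60)
    for nm,xx in(("x",0),):pass
a=cv2.imread("pics/scene1.png")[150:260,340:440];b=cv2.imread("pics/side1.png")[260:370,140:240]
cv2.imwrite("pics/crop1.png",cv2.resize(np.hstack([a,b]),None,fx=4,fy=4,interpolation=cv2.INTER_CUBIC))
E
```

```text
a
grip px [153. 152.] 197 min [ -1. -74. 104.] max [ 75. -12. 121.]
grip px [350. 164.] 228 min [390. 306. 114.] max [410. 336. 155.]
   top [399.3 320.4 153. ] ((397.8013610839844, 321.7184753417969), (19.098844528198242, 30.272701263427734), 35.7227897644043)
grip px [399. 196.] 343 min [538. 317. 112.] max [564. 343. 155.]
   top [550.2 329.9 152.8] ((548.6111450195312, 331.7391052246094), (30.576183319091797, 21.927383422851562), 25.212446212768555)
grip px [360. 222.] 334 min [558. 195. 113.] max [587. 216. 155.]
   top [572.7 206.2 152.9] ((570.8995361328125, 208.43507385253906), (20.876262664794922, 30.748279571533203), 73.25144958496094)
grip px [272. 225.] 356 min [476.  49. 113.] max [504.  69. 155.]
   top [491.2  58.4 152.9] ((489.0718688964844, 58.974853515625), (30.019577026367188, 19.7016658782959), 4.180373191833496)
hook 596 [-682. -235.  242.] [776. 656. 323.]
[[578.0, -216.0, 270.0], [584.0, -216.0, 268.0], [591.0, -213.0, 264.0], [597.0, -214.0, 265.0], [602.0, -213.0, 262.0], [609.0, -213.0, 259.0], [614.0, -212.0, 258.0], [619.0, -213.0, 259.0], [625.0, -213.0, 
[... 1599 characters left out ...]
4)
hook 341 [ 577. -231.  248.] [ 735. -188.  283.]
[[577.0, -216.0, 268.0], [585.0, -212.0, 264.0], [597.0, -213.0, 262.0], [607.0, -211.0, 262.0], [615.0, -212.0, 255.0], [630.0, -213.0, 256.0], [642.0, -213.0, 261.0], [653.0, -208.0, 268.0], [669.0, -210.0, 269.0], [682.0, -208.0, 270.0], [697.0, -208.0, 269.0], [710.0, -210.0, 268.0], [719.0, -192.0, 256.0], [718.0, -200.0, 270.0], [720.0, -197.0, 273.0], [721.0, -195.0, 281.0], [719.0, -209.0, 267.0], [721.0, -207.0, 254.0], [726.0, -189.0, 276.0], [726.0, -194.0, 280.0], [720.0, -219.0, 258.0], [728.0, -195.0, 251.0], [730.0, -190.0, 270.0], [732.0, -188.0, 257.0], [727.0, -208.0, 281.0], [734.0, -191.0, 259.0], [731.0, -231.0, 282.0]]
```

View pics/crop1.png

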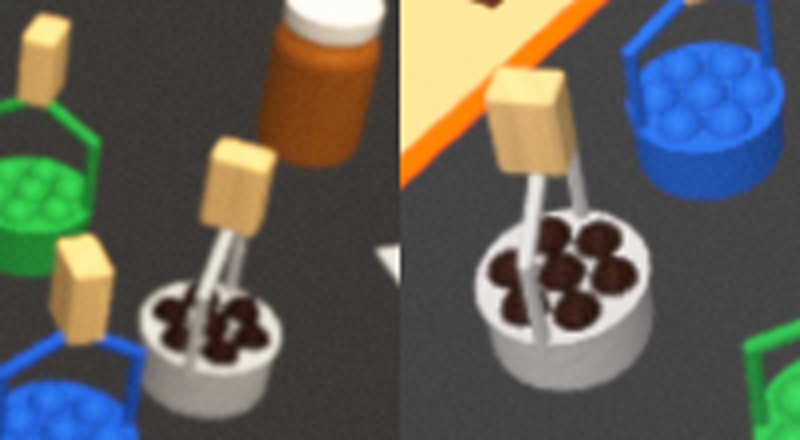

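The crop confirms it: a bare steel pail with dark-brown balls and a wooden grip. Its grip is centred near (547.5, 332.5) with x-axis yaw of about 27°. The hook seat is near (622, -213, 260) along world x. I'll move via a waypoint clear of the base and the hook.

```bash
python3 -m pendant '[[[1,0.04,-0.028,-0.02,0],[1,0.08,-0.056,-0.05,0],[1,0.12,-0.084,-0.07,0],[1,0.16,-0.112,-0.07,0],[1,0.2,-0.14,-0.07,0],[1,0.24,-0.168,-0.07,0],[1,0.28,-0.196,-0.07,0],[1,0.32,-0.224,-0.07,0]]]'
python3 -c "
from h import *
s=env.state();p=s['eef_pos'];y=s['tcp_rot'][2]
c,n=np.cos(y),np.sin(y);d=np.array([547.5,332.5,230])-p
print(p,y,'tool shift',c*d[0]+n*d[1],n*d[0]-c*d[1],-d[2],s['joints'])"
```

```text
t: 0.9
eef_pos: [432.1, -275.3, 257.1]
tcp_rot: [3.142, 0.0, 0.338]
ft_force: [0.9, -0.6, 0.2]
opening: 0.996
[ 432.09068245 -275.27070063  257.11883247] 0.33752505722385395 tool shift 310.1625685762082 -535.2604190302625 27.118832466522804 [-6.96180500e-01  2.59558494e-01  1.73240029e+00 -6.68940291e-05
  1.14962713e+00  5.37118117e-01]
```

```bash
python3 -m pendant '[[[1,0.024,-0.041,0,0],[1,0.048,-0.082,0,0],[1,0.072,-0.123,0,-0.03],[1,0.096,-0.164,0,-0.06],[1,0.12,-0.205,0,-0.09],[1,0.144,-0.246,0,-0.12],[1,0.168,-0.287,0,-0.14],[1,0.192,-0.328,0,-0.14]]]'
python3 -c "
from h import *
s=env.state();p=s['eef_pos'];y=s['tcp_rot'][2]
c,n=np.cos(y),np.sin(y);d=np.array([547.5,332.5,230])-p
print(p,y,'tool shift',c*d[0]+n*d[1],n*d[0]-c*d[1],-d[2])"
```

```text
t: 1.7
eef_pos: [503.7, 98.0, 257.0]
tcp_rot: [3.142, 0.0, 0.479]
ft_force: [1.0, -0.7, -0.4]
opening: 1.002
[503.69204812  98.01931253 257.03092497] 0.4785404491332541 tool shift 146.86153691471884 -187.9681313979438 27.030924966787268
```

```bash
python3 -m pendant '[[[1,0.029,-0.037,0,0],[1,0.058,-0.075,0,0],[1,0.088,-0.113,0,0],[1,0.118,-0.15,0.01,0],[1,0.147,-0.188,0.02,0],[1,0.147,-0.188,0.027,0],[1,0.147,-0.188,0.027,0],[1,0.147,-0.188,0.027,0]]]'
python3 - <<'E'
from h import *
s=env.state();p=s['eef_pos'];rot=R.from_euler('xyz',s['tcp_rot'])
c=env.read_camera("wrist");T=np.eye(4);T[:3,:3]=rot.as_matrix();T[:3,3]=p
T=T@np.array(c["tool_from_camera"])
P=cloud(c,T);cv2.imwrite("pics/w1.png",c["image"])
z=P[...,2];m=(z>147)&(z<160)&(np.hypot(P[...,0]-547,P[...,1]-332)<40)
q=P[m];print(p,s['tcp_rot'],len(q),q.mean(0),cv2.minAreaRect(q[:,:2].astype(np.float32)))
m=(z>40)&(z<50)&(np.hypot(P[...,0]-547,P[...,1]-332)<60)
q=P[m];print(len(q),q.min(0),q.max(0),cv2.minEnclosingCircle(q[:,:2].astype(np.float32)))
E
```

```text
t: 2.5
eef_pos: [547.8, 329.7, 230.1]
tcp_rot: [3.141, 0.001, 0.477]
ft_force: [0.3, 0.3, 0.6]
opening: 0.997
[547.79644286 329.67250847 230.10417118] [3.14135152e+00 6.78233343e-04 4.77314140e-01] 687 [550.66297136 333.62869885 155.04282312] ((549.7589111328125, 333.2434997558594), (29.36115837097168, 19.960113525390625), 29.861722946166992)
949 [518.93641295 300.00205259  40.00720409] [580.13719379 367.2947807   49.85594381] ((551.8869018554688, 334.1023254394531), 38.16962432861328)
```

View pics/w1.png

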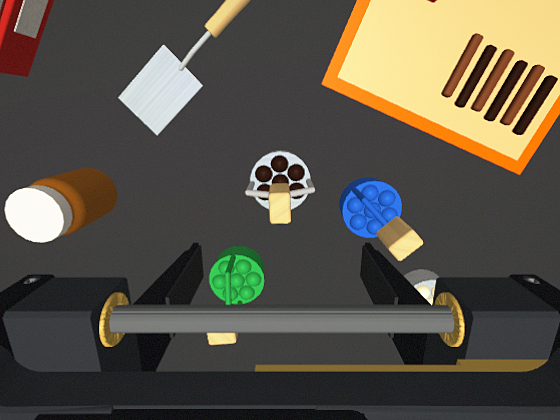

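The wrist view shows the dark pail at (280,185) with its hoop across the jaw direction and its grip at (280,203). The remaining shift is small, so I descend and close.

```bash
python3 -m pendant '[[[1,0.003,-0.002,0.02,-0.02],[1,0.003,-0.002,0.045,-0.02],[1,0.003,-0.002,0.07,-0.02],[1,0.003,-0.002,0.09,-0.02],[1,0.003,-0.002,0.1,-0.02],[1,0.003,-0.002,0.105,-0.02],[1,0.003,-0.002,0.105,-0.02],[0.5,0.003,-0.002,0.105,-0.02]]]'
python3 -m pendant '[[[0.3,0,0,0,0],[0.1,0,0,0,0],[0.1,0,0,0,0],[0.1,0,0,0,0],[0,0,0,0,0],[0,0,0,0,0],[0,0,0,0,0],[0,0,0,0,0]]]'
python3 -m pendant '[[[0,0,0,-0.005,0],[0,0,0,-0.01,0],[0,0,0,-0.015,0],[0,0,0,-0.02,0],[0,0,0,-0.03,0],[0,0,0,-0.03,0],[0,0,0,-0.03,0],[0,0,0,-0.03,0]]]'
```

```text
t: 3.35
eef_pos: [550.1, 333.6, 126.2]
tcp_rot: [3.141, -0.001, 0.497]
ft_force: [-0.1, -0.5, 0.0]
opening: 0.957
t: 4.15
eef_pos: [549.6, 333.7, 125.0]
tcp_rot: [3.142, 0.0, 0.498]
ft_force: [-0.1, -0.7, -0.8]
opening: 0.305
t: 4.95
eef_pos: [549.5, 333.6, 154.9]
tcp_rot: [3.142, 0.0, 0.498]
ft_force: [-0.3, 0.7, -0.1]
opening: 0.004
```

The fingers closed fully (0.004), so the pinch missed. Looking again.

```bash
python3 - <<'E'
from h import *
a=env.read_camera("scene");b=env.read_camera("side")
P=cloud(a);Q=cloud(b)
cv2.imwrite("pics/s2.png",cv2.resize(np.hstack([a["image"][100:300,270:470],b["image"][220:420,90:290]]),None,fx=2,fy=2))
for X in(P,Q):
    z=X[...,2];m=(z>147)&(z<158)&(np.hypot(X[...,0]-549,X[...,1]-333)<60);print(m.sum(),X[m].mean(0) if m.any() else 0)
E
```

```text
117 [550.41118829 329.57101694 152.56062769]
211 [544.72226521 335.06212973 153.1253539 ]
```

View pics/s2.png

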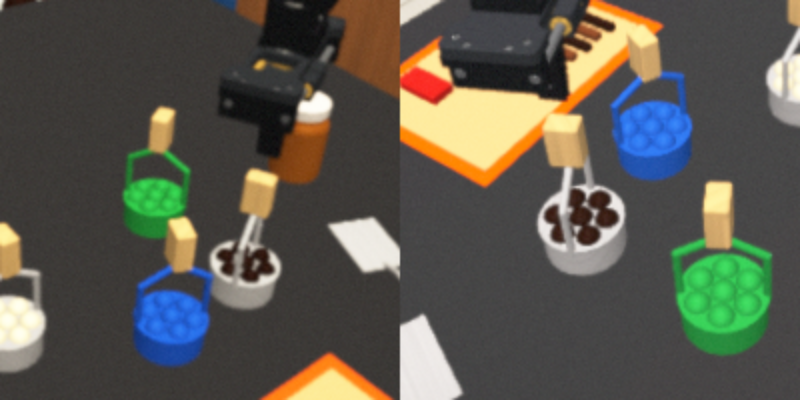

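The pail stands untouched; the fingertips show at about scene (405,175) and side (166,267), apparently off or above the grip. I'll measure where the fingers really are.

```bash
python3 - <<'E'
from h import *
s=env.state();print(s['eef_pos'],s['tcp_rot'],s['joints'],s['opening'])
for n in("scene","side"):
    c=env.read_camera(n);P=cloud(c);g=c["image"].max(-1)
    u=[(400,170),(404,172),(404,165),(410,170)] if n=="scene" else [(166,262),(165,255),(160,258),(168,262)]
    print(n)
    Rm=cv2.Rodrigues(np.array(c["rvec"],float))[0]
    K=np.array([[c["fx"],0,c["cx"]],[0,c["fy"],c["cy"]],[0,0,1.]])
    print(" proj TCP",cv2.projectPoints(s['eef_pos'][None],np.array(c["rvec"],float),np.array(c["tvec"],float),K,np.array(c["dist"],float))[0].ravel())
    for x,y in u: print(x,y,c["image"][y,x],P[y,x].round())
    m=(g<70)&(P[...,2]>110)&(np.hypot(P[...,0]-549,P[...,1]-333)<130)&(P[...,2]<330)
    q=P[m]; 
    for lo in range(110,330,20):
        r=q[(q[:,2]>=lo)&(q[:,2]<lo+20)]
        if len(r)>3: print(lo,len(r),np.median(r,0).round(),r.min(0).round(),r.max(0).round())
E
```

```text
[549.52917625 333.57745451 154.77320335] [3.14150769e+00 5.79926933e-04 4.97784915e-01] [ 4.42930245e-01  5.47977668e-01  1.54826023e+00 -1.34775208e-04
  1.04592915e+00  1.51600920e+00] 0.005052324755180433
scene
 proj TCP [401.55311671 187.51537919]
400 170 [19 19 20] [544. 325. 197.]
404 172 [16 14 13] [552. 329. 196.]
404 165 [18 17 19] [550. 327. 211.]
410 170 [17 20 27] [563. 333. 205.]
170 39 [552. 330. 185.] [540. 325. 182.] [561. 343. 190.]
190 97 [553. 328. 200.] [542. 321. 190.] [565. 342. 210.]
210 24 [555. 327. 212.] [546. 320. 210.] [563. 334. 216.]
250 239 [586. 265. 265.] [527. 246. 257.] [619. 417. 270.]
270 507 [580. 269. 282.] [531. 240. 270.] [621. 428. 290.]
290 995 [573. 283. 301.] [523. 239. 290.] [622. 424. 310.]
310 340 [559. 325. 321.] [535. 308. 310.] [581. 388. 330.]
side
 proj TCP [169.24825758 280.04972275]
166 262 [33 30 29] [542. 339. 202.]
165 255 [28 23 24] [539. 340. 218.]
160 258 [34 34 28] [482. 392. 277.]
168 262 [21 18 20] [537. 338. 204.]
170 27 [541. 336. 187.] [537. 327. 184.] [553. 342. 190.]
190 64 [538. 337. 201.] [534. 326. 190.] [544. 341. 210.]
210 79 [537. 336. 220.] [532. 323. 210.] [541. 341. 230.]
230 25 [537. 331. 234.] [533. 321. 230.] [542. 340. 238.]
250 292 [515. 397. 267.] [478. 247. 259.] [576. 422. 270.]
270 649 [515. 396. 279.] [476. 244. 270.] [584. 428. 290.]
290 986 [518. 376. 300.] [476. 243. 290.] [584. 428. 310.]
310 658 [524. 371. 318.] [504. 309. 310.] [548. 391. 330.]
```

Both cameras agree. The true fingertips are at z≈183 where the reported TCP is 154.8, and the body starts at 259 instead of 233. So the real tool ends about 28 mm short of the reported TCP, while xy agrees. I'll compensate: true tip 125 means reported z 97. Reopen, descend and grip with time to close.

```bash
python3 -m pendant '[[[1,0,0,0,0],[1,0,0,0,0],[1,0,0,0,0],[1,0,0,0,0],[1,0,0,0,0],[1,0,0,0,0],[1,0,0,0,0],[1,0,0,0,0]]]'
python3 -m pendant '[[[1,0,0,0.01,0],[1,0,0,0.02,0],[1,0,0,0.03,0],[1,0,0,0.04,0],[1,0,0,0.05,0],[1,0,0,0.057,0],[1,0,0,0.057,0],[1,0,0,0.057,0]]]'
python3 - <<'E'
from h import *
print(env.state()['opening'],env.state()['eef_pos'])
for n in("scene","side"):
    c=env.read_camera(n);P=cloud(c);g=c["image"].max(-1)
    q=P[(g<70)&(np.hypot(P[...,0]-549,P[...,1]-333)<90)&(P[...,2]>75)&(P[...,2]<190)]
    print(n,len(q),np.percentile(q[:,2],[0,2,50]).round() if len(q) else 0)
E
```

```text
t: 5.95
eef_pos: [549.6, 333.7, 155.1]
tcp_rot: [3.142, 0.0, 0.498]
ft_force: [0.0, 0.1, -0.9]
opening: 0.621
t: 6.75
eef_pos: [549.8, 333.7, 98.1]
tcp_rot: [3.142, -0.0, 0.498]
ft_force: [-0.3, 0.3, 0.1]
opening: 1.0
0.9996983428095245 [549.76204089 333.70397858  98.10442254]
scene 307 [124. 126. 162.]
side 496 [125. 127. 152.]
```

The true tip is at 125, as wanted. Closing now; the full stroke takes about 1.2 s.

```bash
python3 -m pendant '[[[0,0,0,0,0],[0,0,0,0,0],[0,0,0,0,0],[0,0,0,0,0],[0,0,0,0,0],[0,0,0,0,0],[0,0,0,0,0],[0,0,0,0,0]]]'
python3 -m pendant '[[[0,0,0,0,0],[0,0,0,0,0],[0,0,0,0,0],[0,0,0,0,0],[0,0,0,0,0],[0,0,0,0,0],[0,0,0,0,0],[0,0,0,0,0]]]'
python3 -m pendant '[[[0,0,0,-0.003,0],[0,0,0,-0.008,0],[0,0,0,-0.015,0],[0,0,0,-0.025,0],[0,0,0,-0.035,0],[0,0,0,-0.045,0],[0,0,0,-0.05,0],[0,0,0,-0.05,0]]]'
```

```text
t: 7.65
eef_pos: [549.6, 333.6, 98.1]
tcp_rot: [3.142, 0.0, 0.498]
ft_force: [-0.3, 0.9, -0.3]
opening: 0.386
t: 8.45
eef_pos: [549.6, 333.6, 98.0]
tcp_rot: [3.141, 0.0, 0.498]
ft_force: [0.2, -0.4, -0.5]
opening: 0.208
t: 9.25
eef_pos: [550.0, 333.8, 149.1]
tcp_rot: [3.141, -0.002, 0.498]
ft_force: [0.8, 0.5, -3.4]
opening: 0.212
```

Gripped (opening 0.21, about 3.5 N). I lift to clear the other pails before the transit.

```bash
python3 -m pendant '[[[0,0,0,-0.01,0],[0,0,0,-0.03,0],[0,0,0,-0.055,0],[0,0,0,-0.08,0],[0,0,0,-0.105,0],[0,0,0,-0.13,0],[0,0,0,-0.145,0],[0,0,0,-0.15,0]]]'
python3 - <<'E'
from h import *
s=env.state();p=s['eef_pos'];y=s['tcp_rot'][2]
c,n=np.cos(y),np.sin(y);d=np.array([490,-213,300])-p
print(p,y,'tool shift',c*d[0]+n*d[1],n*d[0]-c*d[1],-d[2])
for n in("scene","side"):
    cam=env.read_camera(n);P=cloud(cam);im=cam["image"]
    cv2.imwrite(f"pics/{n}3.png",im)
    hsv=cv2.cvtColor(im,cv2.COLOR_BGR2HSV);z=P[...,2]
    h=(hsv[...,0]>4)&(hsv[...,0]<18)&(hsv[...,1]>180)&(hsv[...,2]>100)&(z>235)&(z<290)&(P[...,0]>560)&(P[...,0]<705)&(abs(P[...,1]+213)<25)
    q=P[h];f=np.polyfit(q[:,0]-622,q[:,1],1);print(n,len(q),"hook y fit",f,"tip",np.percentile(q[:,0],1),"z near seat",np.percentile(q[abs(q[:,0]-622)<12][:,2],[5,50,95]))
E
```

```text
t: 10.05
eef_pos: [549.9, 333.8, 300.0]
tcp_rot: [3.141, -0.002, 0.498]
ft_force: [-0.1, 0.2, -3.0]
opening: 0.208
[549.90276208 333.80849038 300.04137891] 0.4978230039869955 tool shift -313.74067617718003 451.8347642294329 0.041378907695502676
scene 423 hook y fit [ 2.43324279e-02 -2.15475159e+02] tip 579.6995382871353 z near seat [256.79738148 259.06958166 260.85389649]
side 137 hook y fit [ 2.24597640e-02 -2.12019001e+02] tip 576.5944980711841 z near seat [254.85631984 258.52983824 261.78049542]
```

```bash
python3 -m pendant '[[[0,-0.006,0.009,0,0.02],[0,-0.019,0.027,0,0.08],[0,-0.035,0.05,0,0.14],[0,-0.053,0.077,0,0.2],[0,-0.072,0.104,0,0.27],[0,-0.091,0.131,0,0.34],[0,-0.11,0.158,0,0.41],[0,-0.129,0.185,0,0.47]]]'
python3 - <<'E'
from h import *
s=env.state();p=s['eef_pos'];y=s['tcp_rot'][2]
y=0.028
c,n=np.cos(y),np.sin(y);d=np.array([490,-213,300])-p
print(p,s['tcp_rot'],'tool shift',c*d[0]+n*d[1],n*d[0]-c*d[1],-d[2],s['joints'])
E
```

```text
t: 10.95
eef_pos: [523.6, 107.6, 297.1]
tcp_rot: [3.141, 0.002, 0.024]
ft_force: [0.4, -0.0, -3.5]
opening: 0.21
[523.61140165 107.63598324 297.10560437] [3.14118528e+00 1.76067338e-03 2.38680805e-02] tool shift -42.574861315671924 319.5693058707648 -2.894395631894156 [ 7.93214873e-02  2.63628575e-01  1.61804225e+00 -3.24537242e-04
  1.26170238e+00  1.62634837e+00]
```

```bash
python3 -m pendant '[[[0,-0.005,0.035,0,0],[0,-0.01,0.075,0,0],[0,-0.015,0.115,0,0],[0,-0.02,0.155,0,0],[0,-0.026,0.195,0,0],[0,-0.031,0.235,0,0],[0,-0.036,0.27,0.0,0],[0,-0.04,0.295,0,0]]]'
python3 -m pendant '[[[0,-0.002,0.015,0,0],[0,-0.003,0.022,0.005,0],[0,-0.003,0.025,0.01,0],[0,-0.003,0.025,0.015,0],[0,-0.003,0.025,0.02,0],[0,-0.003,0.025,0.025,0],[0,-0.003,0.025,0.025,0],[0,-0.003,0.025,0.025,0]]]'
python3 - <<'E'
from h import *
s=env.state();p=s['eef_pos'];print(p,s['tcp_rot'],s['opening'],s['ft_force'])
ims=[]
for n in("scene","side"):
    cam=env.read_camera(n);P=cloud(cam);im=cam["image"];z=P[...,2]
    K=np.array([[cam["fx"],0,cam["cx"]],[0,cam["fy"],cam["cy"]],[0,0,1.]])
    u,v=cv2.projectPoints(np.array([[p[0]+40,p[1],250.]]),np.array(cam["rvec"],float),np.array(cam["tvec"],float),K,np.array(cam["dist"],float))[0].ravel().astype(int)
    print(n,u,v);u0=min(max(u-100,0),360);v0=min(max(v-100,0),220)
    ims.append(im[v0:v0+200,u0:u0+200])
    m=(np.hypot(P[...,0]-p[0],P[...,1]-p[1])<60)&(z>120)&(z<330)
    g=im.max(-1)
    q=P[m&(z<232)&(z>150)];print(" pail",len(q),np.percentile(q,[1,99],axis=0).round())
    hsv=cv2.cvtColor(im,cv2.COLOR_BGR2HSV)
    w=m&(hsv[...,0]>8)&(hsv[...,0]<28)&(hsv[...,1]>60)&(g>90)&(z>270)
    q=P[w];print(" grip",len(q),np.percentile(q,[2,98],axis=0).round() if len(q) else 0)
cv2.imwrite("pics/s4.png",cv2.resize(np.hstack(ims),None,fx=2,fy=2))
E
```

```text
t: 11.75
eef_pos: [491.5, -188.8, 297.1]
tcp_rot: [-3.141, 0.002, 0.025]
ft_force: [-0.4, 0.1, -3.1]
opening: 0.21
t: 12.55
eef_pos: [490.7, -211.2, 273.2]
tcp_rot: [3.142, -0.0, 0.028]
ft_force: [-0.5, 0.0, -3.1]
opening: 0.21
[ 490.67441665 -211.22475297  273.15535114] [ 3.14150503e+00 -1.23208526e-06  2.83581657e-02] 0.20966324621195265 [-0.51635863  0.0235379  -3.07922499]
scene 119 242
 pail 1891 [[ 456. -249.  176.]
 [ 526. -174.  228.]]
 grip 544 [[ 478. -220.  287.]
 [ 505. -201.  330.]]
side 340 118
 pail 825 [[ 451. -246.  176.]
 [ 521. -170.  228.]]
 grip 187 [[ 471. -219.  287.]
 [ 500. -193.  329.]]
```

View pics/s4.png

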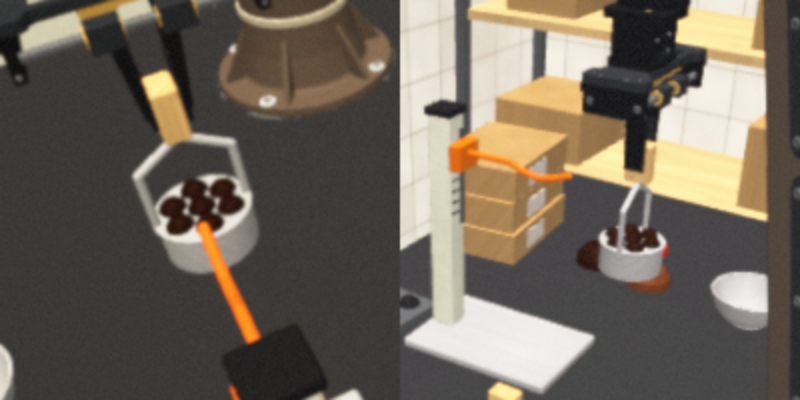

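The pail hangs upright from the jaws with the hoop facing the hook tip. Its wire underside is at about 280 against a tip top of 272. Next: raise 5 mm, shift 4 mm in y and go forward 134 mm, in two calls with a force check.

```bash
python3 -m pendant '[[[0,0,0.002,-0.003,0],[0,0.002,0.004,-0.005,0],[0,0.01,0.004,-0.005,0],[0,0.02,0.004,-0.005,0],[0,0.032,0.004,-0.005,0],[0,0.045,0.004,-0.005,0],[0,0.058,0.004,-0.005,0],[0,0.07,0.004,-0.005,0]]]'
python3 -m pendant '[[[0,0.01,0,0,0],[0,0.02,0,0,0],[0,0.03,0,0,0],[0,0.04,0,0,0],[0,0.05,0,0,0],[0,0.058,0,0,0],[0,0.062,0,0,0],[0,0.064,0,0,0]]]'
python3 -m pendant '[[[0,0,0,0,0],[0,0,0,0,0],[0,0,0,0,0],[0,0,0,0,0],[0,0,0,0,0],[0,0,0,0,0],[0,0,0,0,0],[0,0,0,0,0]]]'
cat > chk.py <<'E'
from h import *
import sys
s=env.state();p=s['eef_pos'];print(p,s['tcp_rot'],s['opening'],s['ft_force'])
ims=[]
for n in("scene","side"):
    cam=env.read_camera(n);P=cloud(cam);im=cam["image"];z=P[...,2]
    K=np.array([[cam["fx"],0,cam["cx"]],[0,cam["fy"],cam["cy"]],[0,0,1.]])
    u,v=cv2.projectPoints(np.array([[630.,-213,230.]]),np.array(cam["rvec"],float),np.array(cam["tvec"],float),K,np.array(cam["dist"],float))[0].ravel().astype(int)
    u0=min(max(u-100,0),360);v0=min(max(v-100,0),220)
    ims.append(im[v0:v0+200,u0:u0+200])
    m=(np.hypot(P[...,0]-622,P[...,1]+213)<60)
    q=P[m&(z<230)&(z>110)];print(n," pail",len(q),np.percentile(q,[1,99],axis=0).round().tolist())
    hsv=cv2.cvtColor(im,cv2.COLOR_BGR2HSV)
    w=m&(hsv[...,0]>8)&(hsv[...,0]<28)&(hsv[...,1]>60)&(hsv[...,1]<170)&(im.max(-1)>90)&(z>225)
    q=P[w]
    if len(q):print("  grip",len(q),np.percentile(q,[2,98],axis=0).round().tolist())
    h=(hsv[...,0]>4)&(hsv[...,0]<18)&(hsv[...,1]>180)&(im.max(-1)>100)&(z>195)&(z<310)&(P[...,0]>560)&(P[...,0]<750)&(abs(P[...,1]+213)<25)
    q=P[h]
    for lo in(575,590,655,675,695): 
        r=q[(q[:,0]>lo)&(q[:,0]<lo+15)]
        if len(r)>3:print("  hook x",lo,len(r),np.median(r,0).round())
cv2.imwrite(f"pics/{sys.argv[1]}.png",cv2.resize(np.hstack(ims),None,fx=2,fy=2))
E
python3 chk.py s5
```

```text
t: 13.45
eef_pos: [562.0, -213.4, 277.9]
tcp_rot: [-3.142, 0.0, 0.028]
ft_force: [0.2, 0.7, -3.5]
opening: 0.207
t: 14.25
eef_pos: [624.9, -211.8, 278.0]
tcp_rot: [3.142, 0.0, 0.028]
ft_force: [0.3, -0.3, -3.4]
opening: 0.207
t: 15.05
eef_pos: [624.6, -211.8, 278.2]
tcp_rot: [3.141, -0.0, 0.028]
ft_force: [0.4, -0.5, -3.9]
opening: 0.208
[ 624.61633707 -211.84948365  278.16282662] [ 3.14145664e+00 -6.70277100e-05  2.77634107e-02] 0.20805625177043094 [ 0.37648217 -0.53372955 -3.91008528]
scene  pail 1584 [[587.0, -249.0, 184.0], [649.0, -174.0, 228.0]]
  grip 4829 [[610.0, -249.0, 299.0], [676.0, -177.0, 595.0]]
  hook x 590 13 [ 603. -213.  225.]
  hook x 655 51 [ 665. -214.  270.]
  hook x 675 69 [ 682. -214.  270.]
side  pail 682 [[585.0, -244.0, 182.0], [653.0, -172.0, 228.0]]
  grip 374 [[591.0, -241.0, 255.0], [645.0, -160.0, 467.0]]
  hook x 575 17 [ 583. -214.  268.]
  hook x 590 17 [ 598. -214.  262.]
  hook x 655 15 [ 664. -212.  269.]
  hook x 675 12 [ 682. -211.  269.]
  hook x 695 14 [ 704. -210.  269.]
```

View pics/s5.png

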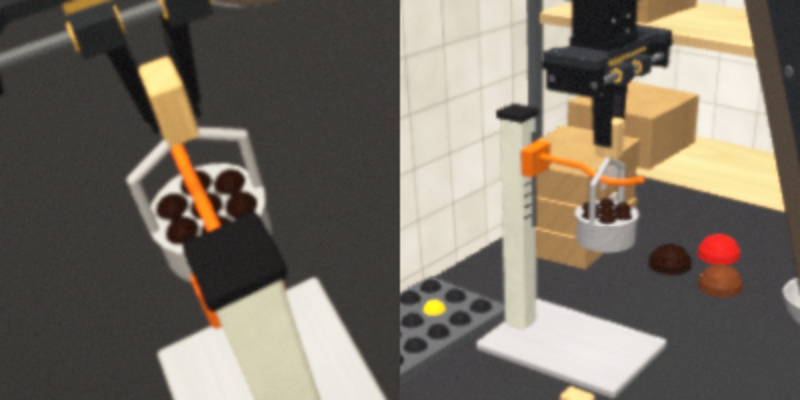

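The hook bar passes through the hoop in both views: crop (185,170) in scene and (605,175) in side. The pail is centred within a few mm of the seat. Lowering slowly while watching the force.

```bash
python3 -m pendant '[[[0,-0.001,0.002,0.003,0],[0,-0.001,0.002,0.006,0],[0,-0.001,0.002,0.009,0],[0,-0.001,0.002,0.012,0],[0,-0.001,0.002,0.015,0],[0,-0.001,0.002,0.018,0],[0,-0.001,0.002,0.021,0],[0,-0.001,0.002,0.024,0]]]'
python3 -m pendant '[[[0,0,0,0.002,0],[0,0,0,0.004,0],[0,0,0,0.006,0],[0,0,0,0.008,0],[0,0,0,0.01,0],[0,0,0,0.012,0],[0,0,0,0.014,0],[0,0,0,0.016,0]]]'
python3 -m pendant '[[[0,0,0,0.001,0],[0,0,0,0.002,0],[0,0,0,0.003,0],[0,0,0,0.004,0],[0,0,0,0.004,0],[0,0,0,0.004,0],[0,0,0,0.004,0],[0,0,0,0.004,0]]]'
python3 -c "
from h import *
for i in range(6):
    print(env.state()['ft_force']); env.read_camera('side')"
```

```text
t: 15.95
eef_pos: [623.7, -213.8, 253.9]
tcp_rot: [3.141, -0.0, 0.028]
ft_force: [-0.3, 0.2, -3.7]
opening: 0.211
t: 16.75
eef_pos: [623.7, -213.9, 238.1]
tcp_rot: [3.141, -0.0, 0.028]
ft_force: [0.5, -0.1, -0.6]
opening: 0.213
t: 17.55
eef_pos: [623.7, -213.9, 234.2]
tcp_rot: [3.141, -0.0, 0.028]
ft_force: [-0.5, 0.2, -0.5]
opening: 0.203
[-0.48974489  0.17356691 -0.46030407]
[-0.30154887  0.11497697 -0.28693961]
[-0.69341126 -0.02262109 -0.82624096]
[-0.0304413   0.44009756  0.41397931]
[-0.26889961 -0.79712375 -0.18203493]
[ 0.56393689 -0.13052975 -0.16952716]
```

The force is near zero, so the hook carries nearly all the weight. I lower 2 mm more, then open and wait.

```bash
python3 -m pendant '[[[0,0,0,0.001,0],[0,0,0,0.002,0],[0,0,0,0.002,0],[0,0,0,0.002,0],[0,0,0,0.002,0],[0.25,0,0,0.002,0],[0.3,0,0,0.002,0],[0.4,0,0,0.002,0]]]'
python3 -m pendant '[[[0.6,0,0,0,0],[0.8,0,0,0,0],[0.8,0,0,0,0],[0.8,0,0,0,0],[0.8,0,0,0,0],[0.8,0,0,0,0],[0.8,0,0,0,0],[0.8,0,0,0,0]]]'
python3 -m pendant '[[[0.8,0,0,0,0],[0.8,0,0,0,0],[0.8,0,0,0,0],[0.8,0,0,0,0],[0.8,0,0,0,0],[0.8,0,0,0,0],[0.8,0,0,0,0],[0.8,0,0,0,0]]]'
python3 chk.py s6
```

```text
t: 18.65
eef_pos: [623.7, -213.8, 232.1]
tcp_rot: [3.142, 0.0, 0.028]
ft_force: [-0.1, -0.8, -0.1]
opening: 0.335
t: 19.45
eef_pos: [623.7, -213.9, 232.1]
tcp_rot: [3.142, -0.0, 0.028]
ft_force: [-0.3, -0.3, -1.2]
opening: 0.8
t: 20.25
eef_pos: [623.7, -213.8, 232.2]
tcp_rot: [3.141, -0.0, 0.028]
ft_force: [-0.2, 0.2, -0.8]
opening: 0.801
[ 623.67959069 -213.8353025   232.15763764] [ 3.14146533e+00 -5.77745463e-05  2.78368663e-02] 0.8013202507325278 [-0.21515803  0.2213939  -0.82035423]
scene  pail 1073 [[586.0, -255.0, 138.0], [651.0, -176.0, 229.0]]
  grip 9303 [[615.0, -255.0, 263.0], [675.0, -172.0, 578.0]]
  hook x 655 47 [ 663. -215.  246.]
side  pail 768 [[584.0, -250.0, 133.0], [651.0, -175.0, 226.0]]
  grip 559 [[584.0, -255.0, 238.0], [648.0, -170.0, 491.0]]
  hook x 575 19 [ 584. -213.  245.]
  hook x 590 16 [ 597. -213.  238.]
  hook x 655 14 [ 664. -212.  246.]
  hook x 675 16 [ 681. -211.  247.]
  hook x 695 17 [ 702. -211.  245.]
```

View pics/s6.png

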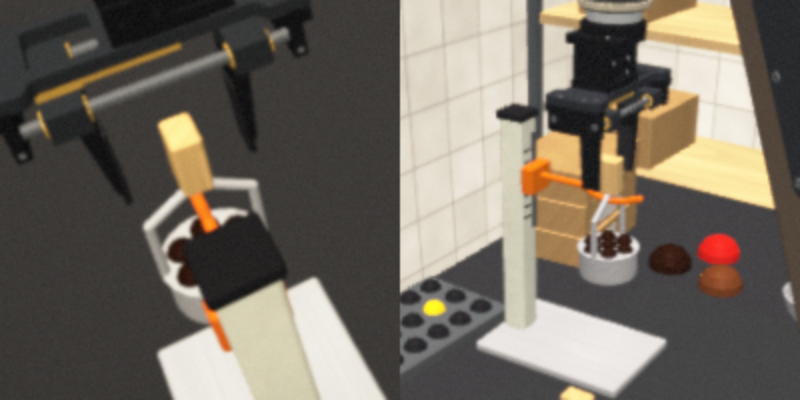

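The pail hangs on the hook, which has dipped about 24 mm, and the fingers are clear on both sides. Retracting straight up.

```bash
python3 -m pendant '[[[0.8,0,0,-0.005,0],[0.8,0,0,-0.015,0],[0.8,0,0,-0.03,0],[0.8,0,0,-0.05,0],[0.8,0,0,-0.07,0],[0.8,0,0,-0.09,0],[0.8,0,0,-0.11,0],[0.8,0,0,-0.12,0]]]'
for i in 1 2; do python3 -m pendant '[[[0.8,0,0,0,0],[0.8,0,0,0,0],[0.8,0,0,0,0],[0.8,0,0,0,0],[0.8,0,0,0,0],[0.8,0,0,0,0],[0.8,0,0,0,0],[0.8,0,0,0,0]]]' >/dev/null; done
python3 chk.py s7; python3 chk.py s8
python3 - <<'E'
from h import *
for n in("scene","side"):
    c=env.read_camera(n);P=cloud(c);z=P[...,2];m=(z>147)&(z<158)&(np.hypot(P[...,0]-488,P[...,1]-61)<40);print("white grip",n,P[m].mean(0).round(1))
E
```

```text
t: 21.15
eef_pos: [623.9, -213.9, 354.9]
tcp_rot: [3.14, -0.003, 0.028]
ft_force: [0.2, 0.7, -0.4]
opening: 0.8
[ 623.6614952  -213.85026377  352.10809332] [3.14154802e+00 5.68059254e-05 2.77481977e-02] 0.7988977332442195 [1.19436492 0.08756237 0.14945222]
scene  pail 1074 [[585.0, -255.0, 138.0], [651.0, -176.0, 229.0]]
  grip 1937 [[611.0, -253.0, 248.0], [664.0, -174.0, 592.0]]
  hook x 655 47 [ 664. -215.  246.]
side  pail 767 [[584.0, -250.0, 134.0], [651.0, -175.0, 225.0]]
  grip 382 [[592.0, -260.0, 235.0], [635.0, -170.0, 488.0]]
  hook x 575 17 [ 582. -213.  244.]
  hook x 590 19 [ 596. -213.  239.]
  hook x 655 17 [ 661. -211.  246.]
  hook x 675 16 [ 684. -212.  246.]
  hook x 695 16 [ 702. -211.  246.]
[ 623.66636122 -213.83344995  352.08372546] [3.14155389e+00 5.66363664e-05 2.77969545e-02] 0.8010437865187502 [0.50709007 0.429976   0.52549992]
scene  pail 1074 [[586.0, -255.0, 138.0], [651.0, -177.0, 229.0]]
  grip 1944 [[610.0, -253.0, 248.0], [664.0, -174.0, 592.0]]
  hook x 655 48 [ 663. -215.  246.]
side  pail 772 [[584.0, -250.0, 133.0], [652.0, -175.0, 227.0]]
  grip 379 [[592.0, -260.0, 235.0], [634.0, -171.0, 488.0]]
  hook x 575 18 [ 583. -214.  243.]
  hook x 590 20 [ 597. -213.  238.]
  hook x 655 17 [ 662. -212.  246.]
  hook x 675 16 [ 681. -212.  246.]
  hook x 695 15 [ 702. -211.  246.]
white grip scene [491.2  58.1 152.3]
white grip side [484.5  64.1 152.7]
```

View pics/s8.png

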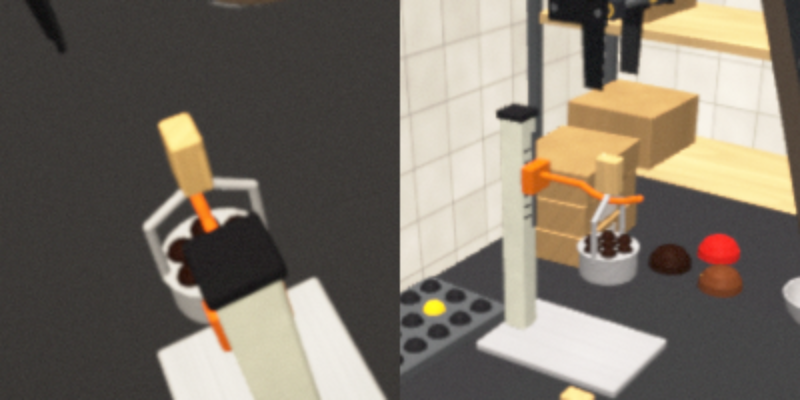

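The pail hangs upright and still on the dipped hook, the gripper is clear, and the white pail has not moved. Handing in.

```bash
python3 -c "
from cell import env
print(env.job_done())"
```

```text
the job is handed in; nothing more can be done
None
```

The dark pail is hanging by its hoop on the orange hook, and I have handed the job in; no verdict was reported. I gripped it by its wooden grip, threaded the hoop over the hook and lowered it at 2–3 cm/s. I let go once the wrist force was near zero, then backed straight up.

**Last checks:**
- **Hook:** it has dipped about 24 mm (bar from 270 to 246 mm). Readings before and after the retreat, and repeated after it, agree within 1–2 mm, so it is still.
- **Dark pail:** it hangs upright, centred within about 5 mm of the seat. Its underside is roughly 100 mm below the seat. I judged the tilt by eye from the picture only.
- **White pail:** its grip is within 1 mm of where it started.
- **Gripper:** it is clear of everything.

**What failed or disagreed:**
- **First pinch:** it missed, without disturbing the pail. Both fixed cameras showed the fingertips about 28 mm higher than the reported tool position. I corrected for that, and the second grasp held.
- **Cameras:** the scene and side views differ by about 3–6 mm sideways, so I used their average.

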